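Measure the inside depth of a thick-based jar and lock the depth gauge

ROBOT

A 6-joint arm with a two-finger parallel gripper is mounted at the origin on the work surface. World frame = base frame: x ahead of the robot, y to its left, z up, the work surface at z = 0. Lengths are in mm, angles in rad, forces in N, time in s.
With the tool pointing down it reaches from about 350 to 725 mm from the base axis. Payload 4.3 kg.
Tool frame: the origin (TCP) lies between the finger pads; the fingertips stand 8 mm ahead of it and the grasp point (between the pads) lies 11 mm behind it (bot.tip_extent is the distance from the TCP to the fingertips, in mm); z points along the fingers, x is the direction in which the jaws open and shut, and the axes are right-handed (so a half turn about z gives the same grasp; the last joint's range is limited). The gripper opens to 85 mm and grips with 20 to 120 N. Pads are 22 mm wide; open, the fingers measure 114 mm over their backs; the gripper's body (76 mm by 85 mm) begins 54 mm behind the grasp point. The pads swing forward as they close: fully open they stand 13 mm farther back than shut.
Start: joints at [-1.371, 0.377, 0.081, 1.274, 0, 1.46], TCP at [175.31, -547.661, 239.329] pointing down, gripper open.
Joint ranges: [-2.72, 2.72], [-0.84, 1.66], [-1.02, 1.22], [-1.77, 2.12], [-1.37, 1.28], [-3.14, 3.14]. Speed limits (rad/s): [2.57, 2.57, 3.14, 3.14, 3.14, 3.14].

INTERFACE

Orientations are given as [roll, pitch, yaw] about the fixed x, y, z axes, in that order (R = Rz(yaw) Ry(pitch) Rx(roll)).
In Python, from plant import monitor, viewer, bot gives the robot as it stands.
- The arm moves only by the tool arm_command, never from a script. Its argument "targets" is text: rows parted by semicolons, each of 4 numbers parted by spaces: the shift along the world's x, y, z in cm, then the turn about the world's z in rad. A call has 1 to 5 rows; each row shifts and turns the pose as measured when the row begins; what a row does not reach is not made up. A row lasts 1/10 s, in which the tool goes at most 50 mm and 8.59 degrees, less where a joint would pass 70% of its speed; a pose out of reach is approached as far as the arm can. A call with a gripper value outside its range is refused whole. "gripper" is the finger opening in cm, from 0 to 8.54, set as the call begins (left out, the last holds). The fingers move at their own pace and stop on an object; "newtons" is the grip in N (left out, the last holds). Time passes only in rows, so rows that do not move let the fingers close. It gives the time, the measured TCP pose, the force and the opening at its end, in the units of the state.
- monitor.get_obs(): the state, without advancing time (a new reading comes with each control period).
- viewer.snapshot(name): name is "scene" or "top" or "wrist"; returns the picture (480x640x3 uint8, red, green, blue); there is no depth.
- viewer.get_calibration(name): a dict with "intrinsics" (3x3 intrinsics, pixels), "extrinsics" (4x4, takes a point from world to camera coordinates). Camera axes: x right, y down, z forward; pixel columns grow to the right and rows downward; lengths in mm; the calibration is good to about 2 mm. The wrist camera is an equidistant fisheye: a pixel r from the principal point sees the ray r / f radians off the axis. A picture is of the moment at which its call begins: read the wrist's pose just before it. get_calibration takes no time and is no camera call; for the wrist camera it gives the pose at the moment of the call.
- bot.hand_in(): hands the job in, once; it reports no verdict.
The state is a dict: "time": time; "joints": joint angles; "qvel": joint speeds; "effort": joint torques, N m; "eef_pos": TCP position; "tool_rot": TCP orientation; "force": force on the tool from outside, world axes, zero at the start; "ft_torque": the same for the moment, N m; "finger_gap": finger opening in mm.
Only numpy, scipy, OpenCV 4.12 (cv2) and the standard library are available. Lean on these libraries where they do the work, as an engineer would, in place of code of your own. Each camera call takes 0.05 s, during which the arm holds its last target. There are 200 camera calls.

TASK

Measure how deep the taller of the two open white jars is inside: stand the depth gauge with its bridge flat across the middle of the jar's mouth, lower the rod gently until it bottoms out on the jar's floor, then lock it there by pressing the cam lever fully down. Leave the gauge standing on the jar to be read, treat the glass gently, leave the jar where it stands, and do not disturb the other things on the table.

Things in the scene. Friction and masses are not known exactly. Their poses are not given: they have to be found in the camera images.
- gauge: Loose steel rod depth gauge, about 0.65 kg, standing on the table. Bridge 130 mm long (x) x 26 wide (y) x 18 high; origin at the centre of its underside, z up along the rod. On it a guide head (x -19 to +29 mm, z 18 to 48 mm) through which the vertical rod slides, on the origin's axis; the cam lever is on its +x side. It can be lifted and carried by the rod's knob.
- rod (a joint): How far the rod's tip stands out below the bridge, m: 0 = drawn up against its upper stop, tip 0.5 mm inside the underside (the start, and when the gauge hangs by its knob); at most 0.078. With the bridge resting on something, pushing the knob down slides the rod out. About 2 N of friction holds it where it is left; it cannot turn in the head.
- rod_tip (a point): Centre of the rod's flat foot. The rod is 10 mm in diameter, steel with black rings every 10 mm.
- rod_knob (a point): Middle of the knurled round knob on the rod's top, 24 mm in diameter, 28 mm high, 141.5 mm above the rod tip: the place to grip. Drawn up, 80 mm of bare rod shows between the head and the knob.
- lever (a joint): Cam lever angle, rad: about 0 = open, leaning up and outwards at 46 degrees; 0.8 = fully down, level along the bridge's +x, rod locked. Takes about 3 N at the pad to press down, stiffer towards the end; stays where left, and then brakes the rod to about 10 N. Hinge axis along the gauge's y, 21 mm along its +x from the rod axis, 39 mm above the underside.
- lever_pad (a point): Middle of the top of the black round thumb pad (16 mm in diameter) at the lever's end, 41 mm along the lever from the hinge and 8 mm above it. Lever down, it lies 62 mm along the gauge's +x from the rod axis, 47 mm above the underside. Press it down from above.
- jar_tall: The taller open jar, white opal glass, 80 mm high, 88 mm in diameter (82 mm over the screw neck, 72 mm clear mouth), loose, about 0.4 kg; origin at the centre of its underside, z up. Its base is 18 mm thick, so it is 62 mm deep inside.
- jar_tall_rim (a point): Centre of the tall jar's mouth in the plane of its rim, 80 mm above its underside.
- jar_tall_floor (a point): Centre of the tall jar's inner floor, 62 mm below the rim.
- jar_squat: The squat open jar of the same white glass, 58 mm high, 88 mm in diameter, not to be measured; origin under its centre.
- lid_large: Aluminium jar lid lying on the table, 92 mm in diameter, 16 mm high.
- lid_small: Aluminium jar lid lying on the table, 86 mm in diameter, 14 mm high.
- food_jar: Closed amber food jar with a green lid, 68 mm in diameter, 95 mm high.
- carton: Small standing carton, white and red, 62 x 45 x 115 mm.
- lotion: White and blue pump bottle, 62 mm in diameter, 175 mm high.
- caliper: Caliper lying flat, 170 mm long, 12 mm high.
Things that resemble listed ones, but are neither listed nor needed, are in the scene too. Leave any yellow look-alike of the gauge alone.

How it is judged:
By the outcome, as a careful person would: the job done as asked, in the order asked, and still so for the second after the job is handed in, with the robot touching nothing.
It also fails if it takes over 61 s, if anything falls off the work surface, if the arm or the gripper's body presses on something with over 40 N, if the wrist force passes 120 N, or if a joint passes its speed limit or range.

## Working session

There is one attempt and no reset: what is moved stays moved. The work goes in short steps, Python scripts to look and compute and a tool call to move; the robot and the scene stay as the last step left them, time stands still between calls to the robot, and variables do not carry over. Pictures are saved under pics/ and viewed, about 8 in all and at most 12, crops included, and the job is handed in when it is done.

Besides the shell and the picture viewer there is one more tool, called after "Call:" by a JSON object that holds its "api" and its "payload", one argument or row to a line. arm_command: Moves the arm, as the interface text tells. Its arguments: {"type":"object","properties":{"targets":{"type":"string"},"gripper":{"type":"number"},"newtons":{"type":"number"}},"required":["targets"]}

```bash
mkdir -p pics; ls; cat > h.py <<'E'
import numpy as np, cv2
from plant import monitor, viewer, bot
def snap(n,f):
    im=viewer.snapshot(n); cv2.imwrite('pics/'+f,im[:,:,::-1]); return im
def ray(n,u,v,c=None):
    c=c or viewer.get_calibration(n); K=np.array(c['intrinsics']);E=np.array(c['extrinsics'])
    x=(u-K[0,2])/K[0,0];y=(v-K[1,2])/K[1,1]
    if n=='wrist':
        r=np.hypot(x,y); s=np.sin(r)/r if r>0 else 1; d=np.array([x*s,y*s,np.cos(r)])
    else: d=np.array([x,y,1.])
    R=E[:3,:3]; return -R.T@E[:3,3], R.T@d/np.linalg.norm(d)
def onz(n,u,v,z,c=None):
    o,d=ray(n,u,v,c); return o+d*(z-o[2])/d[2]
def proj(n,p,c=None):
    c=c or viewer.get_calibration(n); K=np.array(c['intrinsics']);E=np.array(c['extrinsics'])
    q=E[:3,:3]@np.array(p,float)+E[:3,3]
    if n=='wrist':
        r=np.hypot(q[0],q[1]);t=np.arctan2(r,q[2]);q=np.array([q[0]/r*t,q[1]/r*t,1])
    else:q=q/q[2]
    return (K@q)[:2]
E
python3 - <<'E'
from h import *
snap('scene','s1.png');snap('top','t1.png')
for n in('scene','top'):
    c=viewer.get_calibration(n);print(n,np.array(c['intrinsics']).round(0).tolist(),ray(n,320,240))
o=monitor.get_obs();print(o)
E
```

```text
pics
scene [[588.0, 0.0, 315.0], [0.0, 588.0, 238.0], [0.0, 0.0, 1.0]] (array([1257.74173152, -599.49774417, 1160.62013228]), array([-0.511706  ,  0.4323766 , -0.74243347]))
top [[472.0, 0.0, 316.0], [0.0, 472.0, 245.0], [0.0, 0.0, 1.0]] (array([ 419.15725439,   11.82007585, 1223.14991433]), array([ 0.08759665,  0.00391315, -0.99614834]))
{'time': 0.1, 'joints': array([-1.37130704e+00,  3.78035123e-01,  7.98021693e-02,  1.27441964e+00,
        2.48906440e-06,  1.46053539e+00]), 'qvel': array([ 7.60075522e-05, -2.32898716e-03,  1.30580556e-03,  1.55237245e-03,
        4.07196989e-04,  8.03065898e-06]), 'effort': array([ 7.65638779e-04, -4.64694321e+01,  2.70581943e+01,  1.20369063e-02,
       -2.88731189e-04, -1.09548628e-05]), 'eef_pos': array([ 175.18745658, -547.07090182,  238.44507387]), 'tool_rot': array([-3.14138592e+00,  1.84472077e-03, -1.26104592e+00]), 'force': array([-0.21291341, -0.65196938, -0.56078994]), 'ft_torque': array([-0.03533597,  0.00418303, -0.02966246]), 'finger_gap': 85.75690973422189}
```

View pics/s1.png

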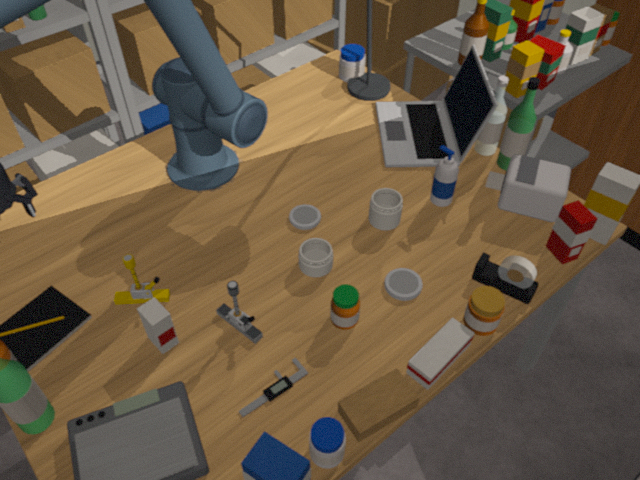

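View pics/t1.png

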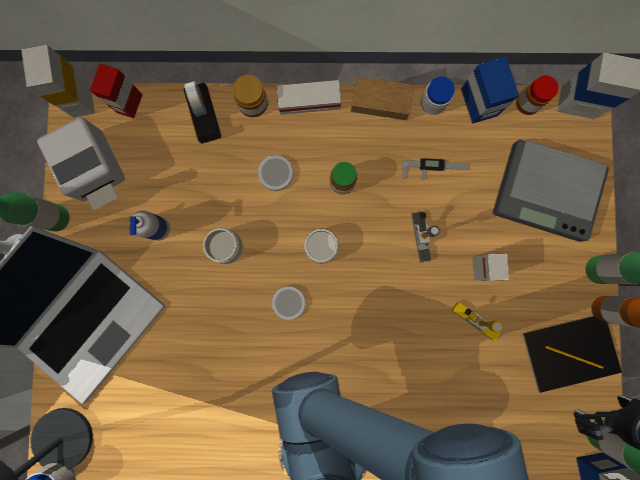

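The steel gauge is at top (424,236). The open jars are at top (221,246) and (321,246), and the left one looks taller. I'll look closer at all three.

```bash
python3 - <<'E'
import cv2,numpy as np
s=cv2.imread('pics/s1.png');t=cv2.imread('pics/t1.png')
f=lambda im,x,y,w,h,k:cv2.resize(im[y:y+h,x:x+w],(w*k,h*k),interpolation=cv2.INTER_CUBIC)
a=np.hstack([f(t,395,200,60,70,5),f(s,200,270,80,70,5)]) #300+400
b=np.hstack([f(t,190,220,160,50,2),f(s,280,170,140,120,2)[:100*2][:100]]) if 0 else None
c=np.zeros((240,700,3),np.uint8);p=f(t,190,215,160,60,2);c[:120,:320]=p;q=f(s,285,180,130,100,2);c[:200,340:600]=q
cv2.imwrite('pics/c1.png',np.vstack([a,c]))
E
```

```text
(no output)
```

View pics/c1.png

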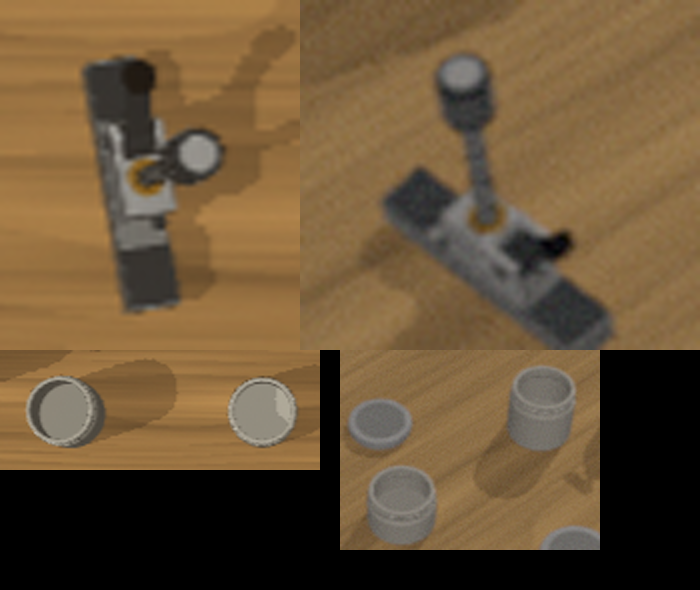

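The top crop shows the knob top at about (435,230.6) and the lever pointing up in the image, along world +x. The jar with the tall wall in the scene view is the one at top x≈221, so that is the tall jar.

```bash
python3 - <<'E'
from h import *
print('knob top',onz('top',435,230.6,155.5),onz('scene',232.6,284.4,155.5))
T=lambda x,y:(395+x/5,200+y/5)
P=[onz('top',*T(*c),18) for c in((83,65),(150,60),(124,310),(180,303))]
print(np.round(P,1)); 
print('rod/guide orange ring',onz('top',*T(145,175),48))
a=P[0]-P[2];b=P[1]-P[3];print('yaw',np.arctan2(a[1],a[0]),np.arctan2(b[1],b[0]),np.linalg.norm(a))
print('ctr',np.mean(P,0))
im=cv2.imread('pics/t1.png');
def two(p,q):
    o1,d1=ray('top',*p);o2,d2=ray('scene',*q)
    A=np.c_[d1,-d2];s=np.linalg.lstsq(A,o2-o1,rcond=None)[0]
    return (o1+d1*s[0]).round(1),(o2+d2*s[1]).round(1)
print('tall',onz('top',190+62/2,215+61/2,80),onz('scene',386,199.5,80),two((221,245.5),(386,199.5)))
print('squat',onz('top',190+262/2,215+61/2,58),two((321,245.5),(285+62/2,180+(490-350)/2-0)))
E
```

```text
knob top [ 537.24650702 -244.5358761   155.5       ] [ 543.38135852 -241.66014532  155.5       ]
[[ 597.3 -218.    18. ]
 [ 600.2 -252.3   18. ]
 [ 471.6 -238.3   18. ]
 [ 475.5 -266.8   18. ]]
rod/guide orange ring [ 537.80940889 -242.89606796   48.        ]
yaw 0.16040915466962768 0.11546570384835905 127.31470884578209
ctr [ 536.15515994 -243.84689818   18.        ]
tall [503.64132875 257.24026825  80.        ] [513.93198446 256.0004744   80.        ] (array([504.4, 259.5,  69.5]), array([507.4, 263.5,  70.6]))
squat [507.97261542  13.76951735  58.        ] (array([508.6,  13.8,  49.7]), array([511.7,  18. ,  50. ]))
```

Call:
{"api": "arm_command", "payload": {
  "targets": "2.2 1.8 0 0.149;2.2 1.8 0 0.149;2.2 1.8 0 0.149;2.2 1.8 0 0.149;2.2 1.8 0 0.149",
  "gripper": 8.5
}}

```text
time: 0.6
eef_pos: [284.9, -454.8, 235.1]
tool_rot: [-3.14, 0.006, -0.507]
force: [-0.2, 0.6, -0.2]
finger_gap: 84.9
```

Call:
{"api": "arm_command", "payload": {
  "targets": "2.2 1.8 0 0.149;2.2 1.8 0 0.149;2.2 1.8 0 0.149;2.2 1.8 0 0.149;2.2 1.8 0 0.149"
}}

```text
time: 1.1
eef_pos: [397.8, -359.0, 232.7]
tool_rot: [-3.136, 0.01, 0.243]
force: [0.9, -0.3, -0.2]
finger_gap: 85.0
```

Call:
{"api": "arm_command", "payload": {
  "targets": "2.2 1.8 0 0.149;2.2 1.8 0 0.149;2.2 1.8 0 0.149;2.2 1.8 0 0.149;2.2 1.8 0 0.149"
}}

```text
time: 1.6
eef_pos: [510.6, -263.4, 230.1]
tool_rot: [-3.131, 0.011, 0.993]
force: [0.4, 0.8, -0.8]
finger_gap: 84.7
```

Call:
{"api": "arm_command", "payload": {
  "targets": "0.6 0.4 0 0.145;0.6 0.4 0 0.145;0.6 0.4 0 0.145;0.6 0.4 0 0.145;0.3 0.3 0 0.145"
}}

```text
time: 2.1
eef_pos: [539.9, -239.1, 226.6]
tool_rot: [-3.125, 0.007, 1.744]
force: [-0.3, -0.1, -0.5]
finger_gap: 85.0
```

```bash
python3 - <<'E'
from h import *
c=viewer.get_calibration('wrist');print({k:np.round(v,3).tolist() for k,v in c.items()})
o=monitor.get_obs();print(o['eef_pos'],o['tool_rot'])
snap('wrist','w1.png')
for p in((538,-243.5,155.5),(538,-243.5,48)):print(proj('wrist',p,c))
E
```

```text
{'intrinsics': [[371.648, 0.0, 323.685], [0.0, 371.648, 242.697], [0.0, 0.0, 1.0]], 'extrinsics': [[-0.171, 0.985, -0.007, 329.381], [0.948, 0.167, 0.272, -503.181], [0.269, 0.04, -0.962, 231.164], [0.0, 0.0, 0.0, 1.0]]}
[ 539.92506645 -239.12130659  226.64556294] [-3.12543227  0.00709608  1.74365916]
[317.2856305  257.14973039]
[320.25997892 218.60529275]
```

View pics/w1.png

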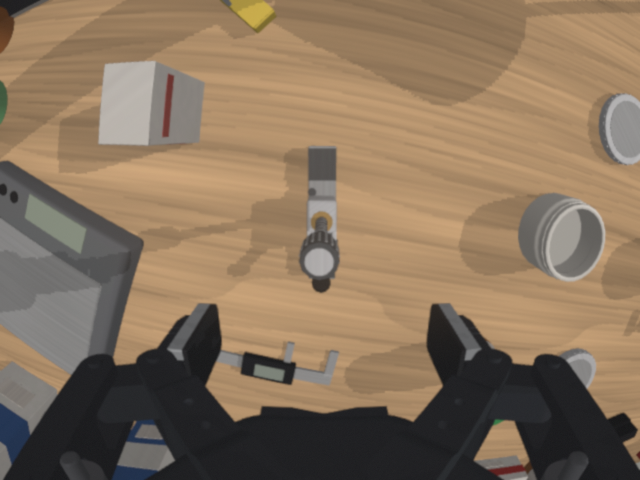

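```bash
python3 - <<'E'
from h import *
c=viewer.get_calibration('wrist')
k=onz('wrist',319,261.5,155.5,c);r=onz('wrist',320.5,220,48,c);e=onz('wrist',322,148,18,c)
print(k,r,e);d=r-e;print(np.arctan2(d[1],d[0]),np.hypot(*d[:2]))
E
```

```text
[ 540.63792386 -241.50302788  155.5       ] [ 539.37902181 -242.46755127   48.        ] [ 479.00722258 -252.19967061   18.        ]
0.1598280809797919 61.151192051383276
```

Call:
{"api": "arm_command", "payload": {
  "targets": "0 -0.3 -2.5 -0.01;0 0 -2.5 0;0 0 -2 0;0 0 -1.5 0;0 0 -0.7 0"
}}

```text
time: 2.65
eef_pos: [539.7, -241.6, 131.5]
tool_rot: [-3.126, 0.007, 1.726]
force: [-0.2, 0.3, 0.5]
finger_gap: 85.2
```

Call:
{"api": "arm_command", "payload": {
  "targets": "0 0 0 0"
}}

```text
time: 2.75
eef_pos: [538.6, -241.2, 130.1]
tool_rot: [-3.124, 0.006, 1.724]
force: [-1.2, 0.3, 0.6]
finger_gap: 85.1
```

Call:
{"api": "arm_command", "payload": {
  "targets": "0 0 0.1 0;0 0 0 0;0 0 0 0;0 0 0 0;0 0 0 0",
  "gripper": 1.5,
  "newtons": 60
}}

```text
time: 3.25
eef_pos: [540.0, -242.2, 134.2]
tool_rot: [-3.127, 0.008, 1.722]
force: [0.5, -0.0, -3.2]
finger_gap: 22.2
```

Call:
{"api": "arm_command", "payload": {
  "targets": "0 0 0.1 0;0 0 0 0;0 0 0 0;0 0 0 0"
}}

```text
time: 3.65
eef_pos: [539.1, -241.8, 134.4]
tool_rot: [-3.125, 0.007, 1.722]
force: [-0.6, 0.3, -3.1]
finger_gap: 22.5
```

Call:
{"api": "arm_command", "payload": {
  "targets": "0 0 0.8 0;0 0 2 0;0 0 3 0;0 0 3 0;0 0 3 0"
}}

```text
time: 4.15
eef_pos: [531.8, -237.3, 247.3]
tool_rot: [-3.108, -0.008, 1.722]
force: [0.7, 0.6, -7.3]
finger_gap: 22.4
```

```bash
python3 - <<'E'
from h import *
snap('scene','s2.png');im=cv2.imread('pics/s2.png');cv2.imwrite('pics/s2c.png',cv2.resize(im[150:390,150:390],(600,600)))
E
```

```text
(no output)
```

View pics/s2c.png

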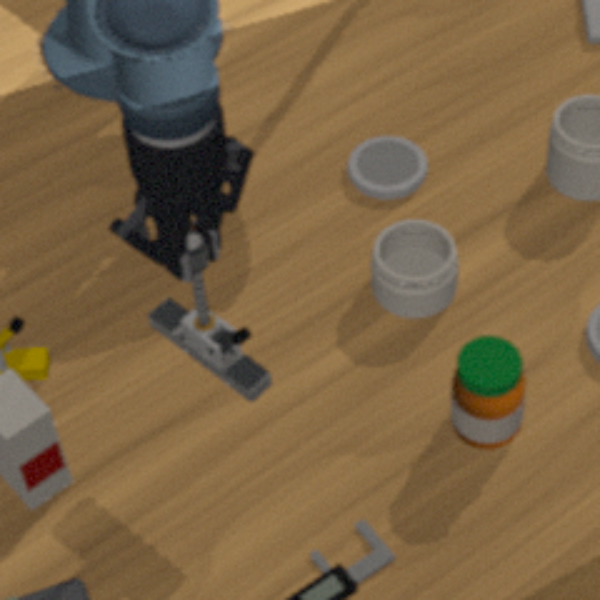

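Gauge lifted and hanging level. Now I'll carry it.

Call:
{"api": "arm_command", "payload": {
  "targets": "0 1 0.8 0;0 2.5 0.6 0;-0.1 3.5 0 0;-0.2 4 0 0;-0.2 4 0 0"
}}

```text
time: 4.7
eef_pos: [527.6, -86.6, 264.1]
tool_rot: [-3.112, -0.003, 1.713]
force: [0.9, 0.2, -7.4]
finger_gap: 22.2
```

Call:
{"api": "arm_command", "payload": {
  "targets": "-0.2 4 0 0;-0.2 4 0 0;-0.2 4 0 0;-0.2 4 0 0;-0.2 4 0 0"
}}

```text
time: 5.2
eef_pos: [509.8, 125.1, 256.9]
tool_rot: [-3.099, -0.008, 1.713]
force: [1.0, -0.3, -7.0]
finger_gap: 22.3
```

Call:
{"api": "arm_command", "payload": {
  "targets": "-0.2 4 0 0;-0.2 3.5 0 0;-0.2 2.5 0 0;-0.1 1.2 0 0;0 0 0 0"
}}

```text
time: 5.7
eef_pos: [494.2, 248.7, 249.8]
tool_rot: [-3.086, -0.01, 1.723]
force: [-1.2, -0.3, -6.5]
finger_gap: 22.2
```

```bash
python3 - <<'E'
from h import *
o=monitor.get_obs();print(o['eef_pos'],o['tool_rot'])
c=viewer.get_calibration('wrist');np.savez('w2.npz',**c)
snap('wrist','w2.png');snap('top','t2.png')
print(proj('wrist',(506,257,80),c))
E
```

```text
[494.24224062 248.72422048 249.79571522] [-3.08645972 -0.01029218  1.72329846]
[328.84592216 246.24262726]
```

View pics/w2.png

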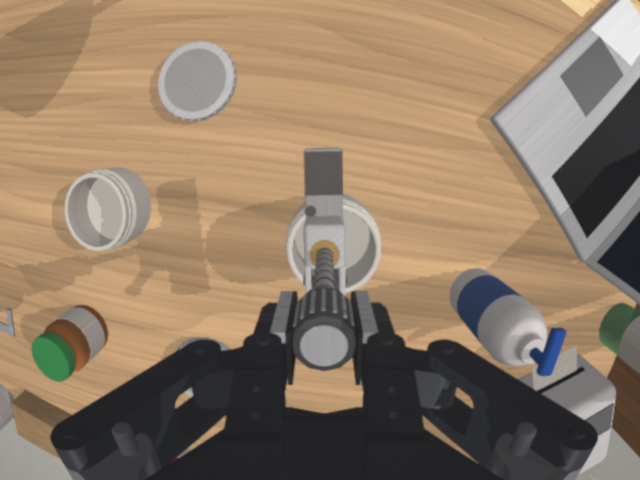

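The wrist view shows the tall jar's rim around (334,245), with the gauge axis still inboard of it. I'll zoom to get the rim edges.

```bash
python3 - <<'E'
import cv2,numpy as np
w=cv2.imread('pics/w2.png');t=cv2.imread('pics/t1.png')
a=cv2.resize(w[180:305,275:395],(480,500),interpolation=cv2.INTER_CUBIC)
b=cv2.resize(t[220:272,196:248],(312,312),interpolation=cv2.INTER_CUBIC)
c=np.zeros((500,312,3),np.uint8);c[:312]=b
cv2.imwrite('pics/c2.png',np.hstack([a,c]))
E
```

```text
(no output)
```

View pics/c2.png

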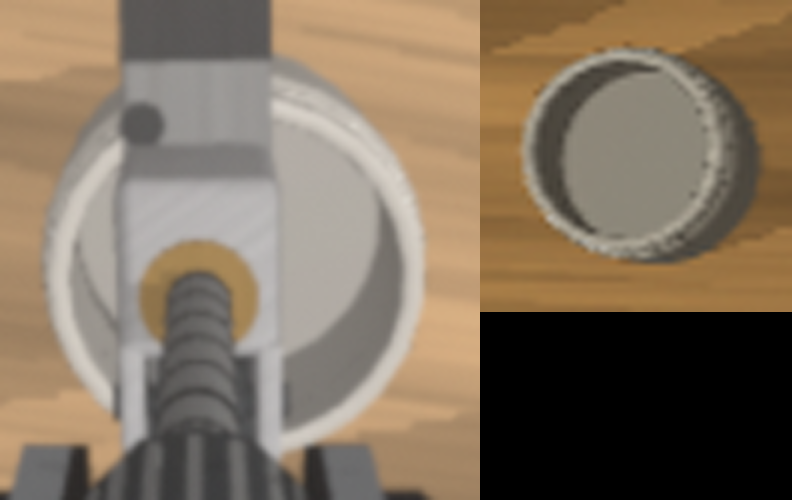

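```bash
python3 - <<'E'
from h import *
c=dict(np.load('w2.npz'))
print('jar wrist',onz('wrist',333.9,247.8,80,c),'top',onz('top',219.8,245.3,80))
h=249.8-134
print('ring',onz('wrist',324.5,254,h+48,c),'bridge end',onz('wrist',322.5,150,h+18,c))
print('knobtop',onz('wrist',324,345,h+155.5,c))
print(monitor.get_obs()['eef_pos'])
E
```

```text
jar wrist [506.71370683 261.48068719  80.        ] top [504.09779418 260.18335097  80.        ]
ring [490.86960723 249.88681771 163.8       ] bridge end [427.36311228 239.16643726 133.8       ]
knobtop [495.12528376 249.0288945  271.3       ]
[494.70305785 246.61548857 250.06452686]
```

Call:
{"api": "arm_command", "payload": {
  "targets": "0.8 0.7 -0.5 0;0.5 0.5 -0.8 0;0.2 0.1 -0.8 0;0 0 0 0"
}}

```text
time: 6.2
eef_pos: [512.5, 256.5, 226.8]
tool_rot: [-3.087, -0.007, 1.715]
force: [-0.2, 0.1, -7.0]
finger_gap: 22.3
```

Call:
{"api": "arm_command", "payload": {
  "targets": "-0.2 0.3 -0.3 0;0 0 -0.2 0;0 0 0 0"
}}

```text
time: 6.5
eef_pos: [510.2, 258.7, 220.7]
tool_rot: [-3.085, -0.006, 1.713]
force: [-1.4, 0.2, -6.6]
finger_gap: 22.6
```

```bash
python3 - <<'E'
from h import *
o=monitor.get_obs();print(o['eef_pos'],o['force'])
c=viewer.get_calibration('wrist');np.savez('w3.npz',**c)
w=snap('wrist','w3.png')[:,:,::-1]
cv2.imwrite('pics/c3.png',cv2.resize(w[130:380,200:450],(750,600) if 0 else (600,600),interpolation=cv2.INTER_CUBIC))
E
```

```text
[510.21094695 258.74269119 220.73323445] [-1.41643094  0.23610989 -6.59242952]
```

View pics/c3.png

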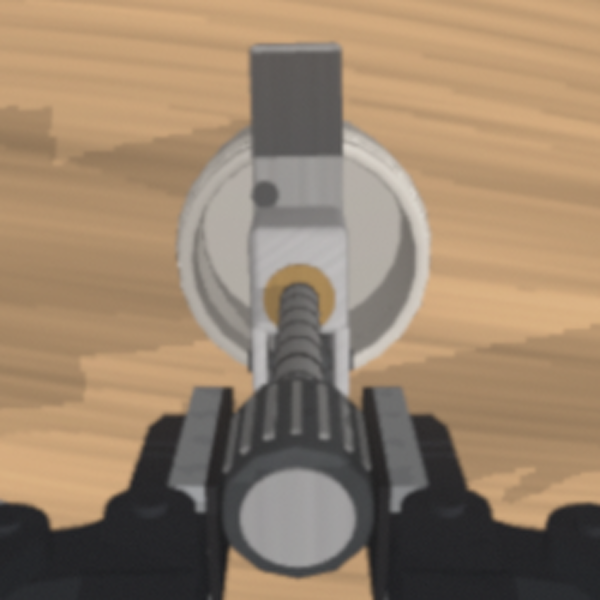

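```bash
python3 - <<'E'
from h import *
c=dict(np.load('w3.npz'))
print('jar',onz('wrist',327.1,235.4,80,c))
h=220.7-134
r=onz('wrist',324.6,254.2,h+48,c);e=onz('wrist',200+296/2.4,130+45/2.4,h+18,c)
k=onz('wrist',200+297/2.4,130+517/2.4,h+155.5,c)
print('ring',r,'end',e,'knob',k)
d=r-e;y=np.arctan2(d[1],d[0]);print(y,np.hypot(*d[:2]),'ctr from end',e+65*np.array([np.cos(y),np.sin(y),0]))
E
```

```text
jar [506.51514765 262.03325219  80.        ]
ring [506.89652549 259.67093999 134.7       ] end [442.20865323 249.8309627  104.7       ] knob [511.30138466 259.06015443 242.2       ]
0.15095748473798892 65.43199500594321 ctr from end [506.46944333 259.60597451 104.7       ]
```

Call:
{"api": "arm_command", "payload": {
  "targets": "0.15 0.25 0 0;0 0 -0.15 0;0 0 -0.1 0",
  "newtons": 35
}}

```text
time: 6.85
eef_pos: [512.0, 261.7, 219.2]
tool_rot: [-3.087, -0.007, 1.713]
force: [-0.6, 0.4, -7.2]
finger_gap: 22.0
```

Call:
{"api": "arm_command", "payload": {
  "targets": "0 0 -0.15 0;0 0 -0.1 0"
}}

```text
time: 7.05
eef_pos: [512.1, 261.8, 216.7]
tool_rot: [-3.087, -0.007, 1.714]
force: [-0.3, 0.5, -7.1]
finger_gap: 22.4
```

Call:
{"api": "arm_command", "payload": {
  "targets": "0 0 -0.1 0;0 0 -0.1 0"
}}

```text
time: 7.25
eef_pos: [512.3, 261.9, 215.5]
tool_rot: [-3.088, -0.007, 1.714]
force: [-1.8, 0.2, 0.5]
finger_gap: 22.1
```

Call:
{"api": "arm_command", "payload": {
  "targets": "0 0 -0.1 0;0 0 -0.1 0"
}}

```text
time: 7.45
eef_pos: [512.9, 262.0, 215.4]
tool_rot: [-3.091, -0.008, 1.713]
force: [-1.5, -1.2, 1.8]
finger_gap: 22.4
```

Call:
{"api": "arm_command", "payload": {
  "targets": "-0.1 0 -0.1 0;-0.1 0 -0.1 0;-0.1 0 -0.1 0",
  "newtons": 20
}}

```text
time: 7.75
eef_pos: [510.6, 261.9, 213.9]
tool_rot: [-3.095, -0.007, 1.713]
force: [-1.5, -1.7, 1.4]
finger_gap: 22.6
```

```bash
python3 - <<'E'
from h import *
c=viewer.get_calibration('wrist');np.savez('w4.npz',**c)
w=snap('wrist','w4.png')[:,:,::-1];s=snap('scene','s4.png')[:,:,::-1]
cv2.imwrite('pics/c4.png',np.hstack([cv2.resize(w[160:360,250:400],(375,500),interpolation=cv2.INTER_CUBIC),cv2.resize(s[130:255,335:435],(400,500),interpolation=cv2.INTER_CUBIC)]))
E
```

```text
(no output)
```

View pics/c4.png

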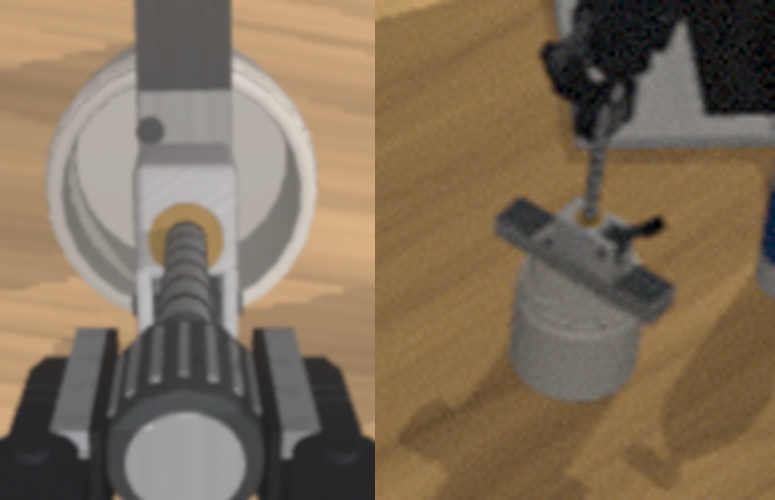

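Call:
{"api": "arm_command", "payload": {
  "targets": "0 0 0 0;0 0 0 0;0 0 0 0",
  "gripper": 4.5
}}

```text
time: 8.15
eef_pos: [511.3, 262.7, 213.7]
tool_rot: [-3.096, -0.009, 1.714]
force: [0.5, -0.2, 0.6]
finger_gap: 45.3
```

```bash
python3 - <<'E'
from h import *
o=monitor.get_obs();print(o['eef_pos'],o['force'])
c=viewer.get_calibration('wrist');np.savez('w5.npz',**c)
w=snap('wrist','w5.png')[:,:,::-1];s=snap('scene','s5.png')[:,:,::-1]
cv2.imwrite('pics/c5.png',np.hstack([cv2.resize(w[140:340,250:400],(450,600),interpolation=cv2.INTER_CUBIC),cv2.resize(s[130:255,340:412],(346,600),interpolation=cv2.INTER_CUBIC)]))
E
```

```text
[511.30605271 262.70507594 213.71352485] [ 0.50071664 -0.22382891  0.61869912]
```

View pics/c5.png

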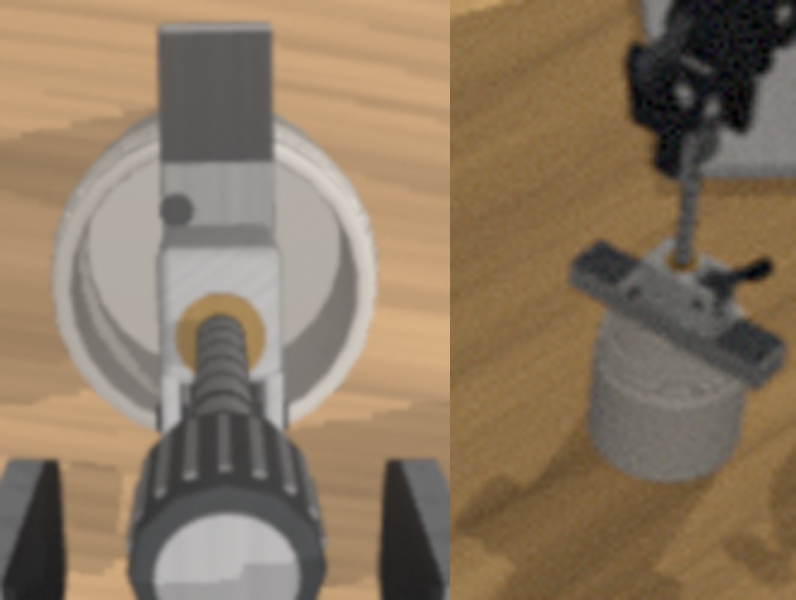

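```bash
python3 - <<'E'
from h import *
c=dict(np.load('w5.npz'))
f=lambda x,y,z:onz('wrist',250+x/3,140+y/3,z,c).round(1)
print('jar',f(216.5,281,80),'ring',f(220,335,128),'end',f(215,27,98),'knobtop',f(227,580,235.5))
r=f(220,335,128);e=f(215,27,98);d=r-e;y=np.arctan2(d[1],d[0]);print(y,np.hypot(*d[:2]))
print(e+65*np.array([np.cos(y),np.sin(y),0]))
E
```

```text
jar [506.7 262.4  80. ] ring [507.3 263.  128. ] end [444.8 253.2  98. ] knobtop [507.1 262.9 235.5]
0.15553358911492451 63.26365465257283
[509.01538595 263.26897252  98.        ]
```

The gauge is flat, upright and centred: ring (507.3,263.0), jar (506.7,262.4). Next I'll go above the knob, close the fingers and push it down.

Call:
{"api": "arm_command", "payload": {
  "targets": "0 0 1.5 0;0 0 1.5 0;0 0 1.2 0;-0.2 0 0 0;0 0 0 0"
}}

```text
time: 8.75
eef_pos: [508.9, 262.7, 255.9]
tool_rot: [-3.094, -0.009, 1.713]
force: [-0.7, 0.0, 0.2]
finger_gap: 44.8
```

Call:
{"api": "arm_command", "payload": {
  "targets": "0 0 0 0;0 0 0 0;0 0 0 0;0 0 0 0;0 0 0 0",
  "gripper": 0
}}

```text
time: 9.25
eef_pos: [507.7, 262.4, 253.3]
tool_rot: [-3.09, -0.008, 1.714]
force: [-0.2, 0.3, -1.1]
finger_gap: 0.4
```

Contact is expected near TCP z≈243.5.

Call:
{"api": "arm_command", "payload": {
  "targets": "0 0 -0.4 0;0 0 -0.3 0;0 0 -0.2 0"
}}

```text
time: 9.55
eef_pos: [507.8, 262.4, 243.5]
tool_rot: [-3.09, -0.008, 1.713]
force: [-0.3, 0.2, 0.6]
finger_gap: 0.1
```

Call:
{"api": "arm_command", "payload": {
  "targets": "0 0 -0.3 0;0 0 -0.3 0"
}}

```text
time: 9.75
eef_pos: [507.9, 262.4, 237.3]
tool_rot: [-3.091, -0.009, 1.714]
force: [-0.7, -0.1, 0.7]
finger_gap: 0.2
```

Call:
{"api": "arm_command", "payload": {
  "targets": "0 0 -0.4 0;0 0 -0.4 0;0 0 -0.4 0;0 0 -0.4 0;0 0 -0.4 0"
}}

```text
time: 10.25
eef_pos: [507.9, 262.5, 215.8]
tool_rot: [-3.091, -0.009, 1.714]
force: [0.5, -0.5, 2.1]
finger_gap: 0.2
```

Call:
{"api": "arm_command", "payload": {
  "targets": "0 0 -0.4 0;0 0 -0.4 0;0 0 -0.4 0;0 0 -0.4 0"
}}

```text
time: 10.65
eef_pos: [507.9, 262.4, 198.3]
tool_rot: [-3.091, -0.009, 1.714]
force: [-0.3, -0.7, 1.1]
finger_gap: -0.0
```

Now small steps; the rod should bottom near 180.

Call:
{"api": "arm_command", "payload": {
  "targets": "0 0 -0.3 0;0 0 -0.3 0;0 0 -0.2 0"
}}

```text
time: 10.95
eef_pos: [507.8, 262.4, 189.2]
tool_rot: [-3.091, -0.009, 1.713]
force: [-0.8, -0.4, 0.9]
finger_gap: -0.4
```

Call:
{"api": "arm_command", "payload": {
  "targets": "0 0 -0.15 0;0 0 -0.15 0"
}}

```text
time: 11.15
eef_pos: [507.9, 262.4, 186.0]
tool_rot: [-3.091, -0.009, 1.714]
force: [0.2, 0.2, 0.9]
finger_gap: -0.3
```

Call:
{"api": "arm_command", "payload": {
  "targets": "0 0 -0.1 0;0 0 -0.1 0"
}}

```text
time: 11.35
eef_pos: [507.9, 262.4, 183.9]
tool_rot: [-3.091, -0.009, 1.713]
force: [-1.0, -0.3, 1.6]
finger_gap: 0.1
```

Call:
{"api": "arm_command", "payload": {
  "targets": "0 0 -0.1 0;0 0 -0.1 0"
}}

```text
time: 11.55
eef_pos: [507.9, 262.5, 181.8]
tool_rot: [-3.091, -0.009, 1.714]
force: [-1.3, 0.9, 4.2]
finger_gap: -0.3
```

Call:
{"api": "arm_command", "payload": {
  "targets": "0 0 -0.05 0;0 0 -0.05 0"
}}

```text
time: 11.75
eef_pos: [508.0, 262.5, 181.8]
tool_rot: [-3.092, -0.009, 1.714]
force: [-0.9, -1.1, 5.3]
finger_gap: -0.2
```

Call:
{"api": "arm_command", "payload": {
  "targets": "0 0 -0.05 0;0 0 -0.05 0"
}}

```text
time: 11.95
eef_pos: [508.0, 262.5, 181.8]
tool_rot: [-3.093, -0.009, 1.714]
force: [-1.4, -1.1, 5.7]
finger_gap: 0.0
```

The rod has bottomed: z held at 181.8 while the force rose to 5.7 N. I'll back off and check that the wrist camera clears the knob for the lever press.

Call:
{"api": "arm_command", "payload": {
  "targets": "0 0 0.3 0;0 0 1.5 0;0 0 2 0"
}}

```text
time: 12.25
eef_pos: [505.9, 261.7, 217.0]
tool_rot: [-3.086, -0.007, 1.714]
force: [0.8, -0.2, 0.1]
finger_gap: 0.2
```

```bash
python3 - <<'E'
from h import *
o=monitor.get_obs();E=np.array(viewer.get_calibration('wrist')['extrinsics']);print('cam-tcp',-E[:3,:3].T@E[:3,3]-o['eef_pos'])
y=.155
for x in(50,54,62):print(x,507.2+x*np.cos(y),262.8+x*np.sin(y))
E
```

```text
cam-tcp [-63.37475915  -9.76942007 137.50197065]
50 556.600576538712 270.51900496455715
54 560.552622661809 271.13652536172174
62 568.4567149080028 272.3715661560509
```

Call:
{"api": "arm_command", "payload": {
  "targets": "1.9 0.3 0 0;1.9 0.3 0 0;1.7 0.3 0 0;0 0 0 0"
}}

```text
time: 12.65
eef_pos: [563.6, 271.5, 219.4]
tool_rot: [-3.09, -0.008, 1.714]
force: [-0.6, -0.2, 0.1]
finger_gap: 0.2
```

Call:
{"api": "arm_command", "payload": {
  "targets": "-0.1 0 -2 0;0 0 -1.8 0;0 0 -1 0;0 0 -0.4 0;0 0 0 0"
}}

```text
time: 13.15
eef_pos: [561.6, 271.6, 166.0]
tool_rot: [-3.091, -0.009, 1.714]
force: [1.2, -0.5, 2.2]
finger_gap: 0.1
```

Call:
{"api": "arm_command", "payload": {
  "targets": "0 0 -0.25 0;0 0 -0.25 0;0.1 0 -0.25 0;0 0 -0.25 0"
}}

```text
time: 13.55
eef_pos: [566.7, 272.6, 160.8]
tool_rot: [-3.102, -0.01, 1.714]
force: [2.9, -0.8, 5.4]
finger_gap: 0.0
```

Call:
{"api": "arm_command", "payload": {
  "targets": "0.1 0 -0.25 0;0.1 0 -0.25 0;0.1 0 -0.2 0;0.1 0 -0.2 0"
}}

```text
time: 13.95
eef_pos: [573.2, 273.5, 152.6]
tool_rot: [-3.108, -0.012, 1.714]
force: [2.4, 1.1, 3.9]
finger_gap: -0.2
```

Call:
{"api": "arm_command", "payload": {
  "targets": "0 0 0.5 0;-0.5 -0.1 0.2 0;-0.5 -0.1 0 0"
}}

```text
time: 14.25
eef_pos: [559.1, 270.3, 156.5]
tool_rot: [-3.097, -0.01, 1.714]
force: [0.1, 1.0, 0.4]
finger_gap: 0.0
```

Call:
{"api": "arm_command", "payload": {
  "targets": "0 0 -0.3 0;0 0 -0.3 0;0 0 -0.2 0"
}}

```text
time: 14.55
eef_pos: [557.2, 270.0, 147.9]
tool_rot: [-3.096, -0.01, 1.715]
force: [0.5, -0.2, 3.5]
finger_gap: 0.1
```

Call:
{"api": "arm_command", "payload": {
  "targets": "0 0 -0.25 0;0.1 0 -0.25 0;0.1 0 -0.25 0"
}}

```text
time: 14.85
eef_pos: [559.8, 270.4, 140.5]
tool_rot: [-3.097, -0.011, 1.715]
force: [0.3, 0.5, 1.9]
finger_gap: 0.1
```

Call:
{"api": "arm_command", "payload": {
  "targets": "0 0 -0.2 0;0 0 -0.2 0;0 0 -0.2 0"
}}

```text
time: 15.15
eef_pos: [561.3, 270.7, 134.6]
tool_rot: [-3.1, -0.011, 1.714]
force: [-0.3, -0.4, 11.3]
finger_gap: -0.2
```

Call:
{"api": "arm_command", "payload": {
  "targets": "0 0 -0.04 0;0 0 0 0"
}}

```text
time: 15.35
eef_pos: [561.1, 270.7, 135.0]
tool_rot: [-3.1, -0.011, 1.714]
force: [-0.5, -1.1, 3.5]
finger_gap: -0.0
```

Call:
{"api": "arm_command", "payload": {
  "targets": "0 0 -0.12 0;0 0 -0.08 0"
}}

```text
time: 15.55
eef_pos: [561.5, 270.8, 134.7]
tool_rot: [-3.102, -0.011, 1.714]
force: [-1.6, -0.5, 7.6]
finger_gap: 0.0
```

Call:
{"api": "arm_command", "payload": {
  "targets": "0 0 0.3 0;0 0 2 0;0 0 3 0;0 0 4 0;0 0 4 0"
}}

```text
time: 16.05
eef_pos: [553.5, 267.8, 260.7]
tool_rot: [-3.078, -0.006, 1.714]
force: [-0.0, -1.2, 1.1]
finger_gap: -0.0
```

Call:
{"api": "arm_command", "payload": {
  "targets": "-1 -4 1 0;-1 -4 0 0;-1 -4 0 0;-1 -4 0 0;0 0 0 0"
}}

```text
time: 16.55
eef_pos: [514.2, 105.1, 275.3]
tool_rot: [-3.087, -0.007, 1.718]
force: [0.1, 0.6, -0.0]
finger_gap: -0.2
```

```bash
python3 - <<'E'
from h import *
t=snap('top','t6.png')[:,:,::-1];s=snap('scene','s6.png')[:,:,::-1]
w=snap('wrist','w6.png')[:,:,::-1]
r=lambda im,x,y,w,h,W,H:cv2.resize(im[y:y+h,x:x+w],(W,H),interpolation=cv2.INTER_CUBIC)
a=np.hstack([r(s,340,130,100,100,400,400),r(t,180,200,100,100,400,400)])
b=np.hstack([r(s,0,0,640,480,267,200),r(t,0,0,640,480,267,200),r(w,0,0,640,480,266,200)])
cv2.imwrite('pics/c6.png',np.vstack([a,b]))
E
```

```text
(no output)
```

View pics/c6.png

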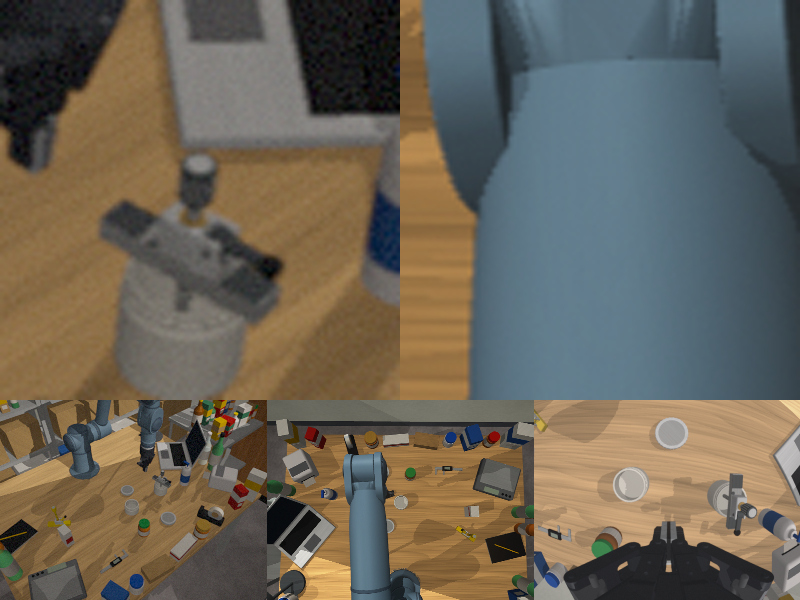

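The picture shows the gauge standing across the jar, the rod entering the mouth, and the lever along the bridge. I'll check the lever angle, rod depth and jar movement numerically.

```bash
python3 - <<'E'
from h import *
y=.155;u=np.array([np.cos(y),np.sin(y),0]);o=np.array([507.2,262.8,80.])
C=lambda p:((proj('scene',p)-[340,130])*4).round(0)
print('pad down',C(o+62*u+[0,0,47]),'pad open',C(o+43.7*u+[0,0,74]),'pad .65',C(o+(21+41*np.cos(.15)-8*np.sin(.15))*u+[0,0,39+41*np.sin(.15)+8*np.cos(.15)]))
print('knobtop 62',C(o+[0,0,93.5]),'bridge ends top',C(o+65*u+[0,0,18]),C(o-65*u+[0,0,18]))
a=cv2.imread('pics/s1.png');b=cv2.imread('pics/s6.png')
# jar body shift by template matching lower part; lid/squat/lotion static checks
g=lambda m:cv2.GaussianBlur(cv2.cvtColor(m,6),(3,3),0)
for n,(x0,y0,x1,y1) in dict(jarbody=(366,212,406,231),squat=(295,235,338,280),food=(328,283,362,330),lotion=(428,143,462,210),lid=(383,267,426,303),lid2=(286,203,324,232)).items():
    r=cv2.matchTemplate(g(b)[y0-6:y1+6,x0-6:x1+6],g(a)[y0:y1,x0:x1],cv2.TM_CCOEFF_NORMED);_,v,_,l=cv2.minMaxLoc(r);print(n,l[0]-6,l[1]-6,round(v,3))
m=g(b)[130:230,340:440];ys,xs=np.where(m[50:75,55:75]<35);print('dark pad centroid crop',xs.mean()*4+220,ys.mean()*4+200,len(xs))
E
```

```text
pad down [269. 259.] pad open [250. 215.] pad .65 [268. 251.]
knobtop 62 [197. 161.] bridge ends top [268. 294.] [109. 204.]
jarbody 0 0 0.991
squat 0 0 0.992
food 0 0 0.997
lotion 0 0 0.999
lid 0 0 0.994
lid2 0 0 0.991
dark pad centroid crop 266.3529411764706 266.8235294117647 17
```

```bash
python3 -c "
from h import *
print(bot.hand_in())"
```

```text
the job is handed in; nothing more can be done
None
```

The gauge is standing across the middle of the tall jar's mouth, with the rod down on the jar's floor and the cam lever pressed down. I handed the job in with the arm clear, at about 17 s of the 61 s allowed.

What I did:
- **Placing:** I carried the gauge by its knob and set it on the rim. The last look before lowering put it upright and within about 1–2 mm of the jar's centre.
- **Rod:** I pushed the knob down with closed fingers. Height stopped changing at TCP z 181.8 mm while the force rose to 5.7 N, which matches the 62 mm depth.
- **Lever:** I pressed the pad down to about 47 mm above the rim, which is fully down. The force peaked at about 11 N. On the first push the fingers slid outward, so I backed off and pressed again nearer the pad's centre.

Last checks:
- **Gauge:** The knob top appears within about a pixel of where a 62 mm depth would put it. The pad appears slightly lower than predicted for fully down, by about 2 pixels.
- **Surroundings:** In the scene picture the tall jar, squat jar, food jar, lotion and both lids show no shift. I did not check the carton and caliper that way.
- **Not checked:** The arm blocked the overhead view of the jar at the end, so final centring and lever angle rest on the scene view and the arm's own position.

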